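Lay the clamp bar over a re-handled hammer

ROBOT

A 7-joint arm with a two-finger parallel gripper is mounted at the origin on the work surface. World frame = base frame: x ahead of the robot, y to its left, z up, the work surface at z = 0. Lengths are in m, angles in rad, forces in N, time in s.
With the tool pointing down it reaches from about 0.35 to 0.9 m from the base axis. Payload 8.1 kg.
Tool frame: the origin (TCP) lies at the very end of the fingers, on their centre line; the grasp point (between the pads) lies 19 mm behind it (arm.tcp_to_grasp is the distance from the TCP to the grasp point, in m); z points along the fingers, y is the line along which they close (so a half turn about z gives the same grasp; the last joint's range is limited). The gripper opens to 92 mm and grips with 3 to 60 N. Pads are 19 mm wide; open, the fingers measure 130 mm over their backs; the gripper's body (75 mm by 190 mm) begins 47 mm behind the grasp point.
Start: joints at [-1.218, 0.434, 0.025, 1.573, -0.012, 1.134, -0.075], TCP at [0.275, 0.561, 0.227] pointing down, gripper open.
Joint ranges: [-2.62, 2.62], [-0.44, 2.09], [-1.27, 1.32], [0.08, 2.57], [-1.32, 4.46], [0.12, 2], [-2.74, 2.74]. Speed limits (rad/s): [2.22, 2.22, 3.01, 3.01, 3.14, 3.14, 3.14].

INTERFACE

Orientations are given as a rotation vector (axis times angle).
In Python, from cell import arm, workorder, status, get_image gives the robot as it stands (arm), with the cameras as plain functions, the job (workorder) and the readings (status).
- The arm moves only by the tool hand_motion, called after "Request:" as name(argument=value, ...), one argument or row to a line, values as JSON. Schema: {"type":"object","properties":{"rows":{"type":"array","items":{"type":"number"},"minItems":5,"maxItems":50},"squeeze":{"type":"number"},"only":{"type":"string"},"quiet":{"type":"boolean"},"lines":{"type":"string"}},"required":["rows"],"additionalProperties":false}. rows is one flat list of numbers that holds 1 to 10 rows one after another, with no inner brackets; each row has 5 numbers: dx, dy, dz in shares of 80 cm (1.0 is 80 cm), then a turn about the tool's z in shares of 360 degrees (1.0 is 360 degrees), then the opening from 0.0 (shut) to 1.0 (fully open); each row shifts and turns the commanded pose from where the row before left it, along the tool's axes as they then stand; what a row does not reach is not made up. A row lasts 1/10 s, in which the tool goes at most 0.05 m and 0.15 rad, less where a joint would pass 70% of its speed; a pose out of reach is approached as far as the arm can. The fingers move at their own pace and stop on an object; squeeze is the grip in N (left out, the last holds). Time passes only in rows, so rows that do not move let the fingers close. The tool returns the time, the measured TCP pose, the force, the opening and the grip force at its end. only (a regular expression) keeps the lines of the reply that match it, lines (a string "A,B") keeps lines A to B, and quiet returns only ok. Input that does not fit is refused with a message, and nothing moves.
- status.observe(): the state, without advancing time (a new reading comes with each control period).
- get_image(name): name is "side" or "top" or "wrist"; returns a dict with "image" (384x512x3 uint8, blue, green, red), "fx", "fy", "cx", "cy" (pixels), "cam_to_world" (4x4, takes a point from camera to world coordinates); the wrist camera has in their place "mount" (4x4, takes a point from camera to tool coordinates, whose origin is the TCP and whose axes are the flange's). Camera axes: x right, y down, z forward; pixel columns grow to the right and rows downward; lengths in m; the calibration is good to about 2 mm. A picture is of the moment at which its call begins: read the wrist's pose just before it. There is no depth.
- workorder.sign_off(): hands the job in; it is judged then, once.
The state is a dict: "clock": time; "joints": joint angles; "dq": joint speeds; "joint_efforts": joint torques, N m; "position": TCP position; "ee_rot": TCP orientation; "force": force on the tool from outside, world axes, zero at the start; "ft_torque": the same for the moment, N m; "width": opening from 0.0 (shut) to 1.0 (fully open); "gripper_force": force on a finger pad.
Only numpy, scipy, OpenCV 4.12 (cv2) and the standard library are available. Lean on these libraries where they do the work, as an engineer would, in place of code of your own. Each camera call takes 0.05 s, during which the arm holds its last target. There are 200 camera calls.

TASK

A freshly re-handled hammer lies in the yellow-posted glue-up cradle. Pick up the long blue clamp bar and lay it flat across both posts over the hammer's handle, between the lips on each post and sticking out about equally at both ends; set it down with the gripper rather than dropping it, then let go. Leave the hammer and the short blue bar where they lie.

Things in the scene. Friction and masses are not known exactly. Their poses are not given: they have to be found in the camera images.
- clamp_bar: Long blue bar with a black cap at each end, 260 long x 26 wide x 16 mm high, 0.28 to 0.46 kg, lying flat and loose on the bench. Origin: centre of its underside; x along its length, y across its width, z up. Near it lie a short blue bar and a plain brown wooden slat of the same length; neither is wanted.
- cradle: Fixed plywood base 260 (x) x 230 (y) x 15 mm with two yellow posts (80 x 40 mm) at x = 0, y = +90 and -90 mm. Origin: centre of its underside, on the bench (z = 0). Each post has a flat black seat 65 mm above the origin, between two lips 10 mm high, 54 mm apart (x = -27 to +27). The bar goes on both seats, along y. Between the posts lies the hammer handle, its top 43 mm above the bench.
- hammer: Claw hammer with steel head, wooden handle and blue grip, about 320 mm long, lying loose on the cradle's base between the posts, handle along the cradle's x axis. Origin: underside of the handle near mid-length; x towards the head. The handle is 34 mm wide and 28 mm high at most. Not to be moved.
- short_bar: Short blue bar with black caps, 140 x 26 x 16 mm, too short to span the posts; lies loose on the bench. Origin: centre of its underside, x along its length. Not to be moved.

How it is judged:
By the outcome, as a careful person would: the job done as asked, in the order asked, and still so for the second after the job is handed in, with the robot touching nothing.
It also fails if it takes over 32 s, if anything falls off the work surface, if the arm or the gripper's body presses on something with over 40 N, if the wrist force passes 120 N, or if a joint passes its speed limit or range.

## Working session

There is one attempt and no reset: what is moved stays moved. The work goes in short steps, Python scripts to look and compute and a tool call to move; the robot and the scene stay as the last step left them, time stands still between calls to the robot, and variables do not carry over. Pictures are saved under pics/ and viewed, at most 10 in all, crops included, and the job is handed in when it is done.

```bash
ls; mkdir -p pics; python3 - <<'E'
from cell import arm, workorder, status, get_image
import cv2,numpy as np
np.set_printoptions(precision=4,suppress=True)
o=status.observe();print(o['clock'],o['position'],o['ee_rot'],o['width'])
a={}
for n in ('top','side'):
    d=get_image(n);cv2.imwrite(f'pics/{n}0.png',d['image']);print(n,d['fx'],d['fy'],d['cx'],d['cy']);print(np.array(d['cam_to_world']))
    np.savez(f'pics/{n}0.npz',**d)
E
```

```text
cell.py
pics
0.0 [0.2749 0.5607 0.226 ] [-0.7099 -3.0601  0.0024] 0.9986650617093128
top 488.38305433999545 488.38305433999545 259.94396090189207 192.84420671176971
[[ 0.024  -0.991   0.1317  0.3963]
 [-0.9995 -0.0265 -0.0173 -0.009 ]
 [ 0.0206 -0.1312 -0.9911  1.2552]
 [ 0.      0.      0.      1.    ]]
side 418.45735174705146 418.45735174705146 250.8996712507466 188.0561370608427
[[ 0.8555 -0.266   0.4443  0.158 ]
 [-0.5178 -0.4466  0.7296 -0.6317]
 [ 0.0043 -0.8542 -0.5199  0.4849]
 [ 0.      0.      0.      1.    ]]
```

View pics/top0.png

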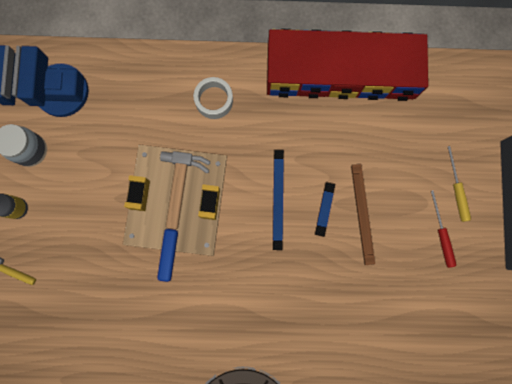

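View pics/side0.png

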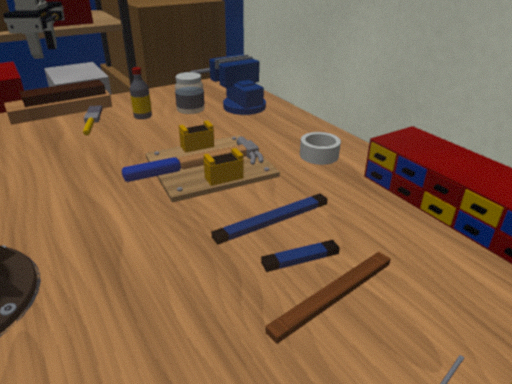

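The top view shows the long bar at about (278,200), the short bar at (325,209), and the post seats at (136,193) and (209,201). In the side view the bar runs from (218,233) to (325,202), and the seats are at about (197,130) and (223,158).

```bash
cat > h.py <<'E'
import cv2,numpy as np
np.set_printoptions(precision=4,suppress=True)
def load(n): return dict(np.load(f'pics/{n}.npz'))
def ray(d,p,T=None):
    T=d['cam_to_world'] if T is None else T
    v=T[:3,:3]@np.array([(p[0]-d['cx'])/d['fx'],(p[1]-d['cy'])/d['fy'],1]);return T[:3,3],v/np.linalg.norm(v)
def plane(d,p,z,T=None):
    o,v=ray(d,p,T);return o+v*(z-o[2])/v[2]
def tri(*rays):
    A=sum(np.eye(3)-np.outer(v,v) for o,v in rays);b=sum((np.eye(3)-np.outer(v,v))@o for o,v in rays)
    X=np.linalg.solve(A,b);return X,max(np.linalg.norm((np.eye(3)-np.outer(v,v))@(X-o)) for o,v in rays)
def blobs(im,col,roi,amin=40):
    h=cv2.cvtColor(im,cv2.COLOR_BGR2HSV)
    m={'blue':cv2.inRange(h,(105,120,40),(125,255,255)),'yellow':cv2.inRange(h,(20,150,60),(32,255,255)),'black':cv2.inRange(h,(0,0,0),(179,255,42))}[col]
    x0,y0,x1,y1=roi;k=np.zeros_like(m);k[y0:y1,x0:x1]=m[y0:y1,x0:x1]
    cs,_=cv2.findContours(k,cv2.RETR_EXTERNAL,cv2.CHAIN_APPROX_NONE)
    return [c for c in cs if cv2.contourArea(c)>amin]
E
python3 - <<'E'
from h import *
t=load('top0');s=load('side0')
for n,d,rb,rp in (('top',t,(260,140,300,260),(115,165,225,225)),('side',s,(205,190,335,245),(170,115,250,190))):
    for col,roi in (('blue',rb),('black',rb),('yellow',rp),('black',rp)):
        for c in blobs(d['image'],col,roi):
            r=cv2.minAreaRect(c);print(n,col,np.round(r[0],1),np.round(r[1],1),round(r[2],1));
            if n=='top': print('   ',plane(d,r[0],.016 if roi==rb else (.065 if col=='black' else .07)))
a=cv2.resize(s['image'][110:250,140:340],None,fx=3,fy=3,interpolation=cv2.INTER_CUBIC)
cv2.imwrite('pics/c1.png',a)
E
```

```text
top blue [277.8 199.5] [ 8.7 81.1] 0.8
    [ 0.545  -0.0767  0.016 ]
top black [277. 245.] [8. 8.] 90.0
    [ 0.4292 -0.0768  0.016 ]
top black [278. 154.] [8. 8.] 90.0
    [ 0.6636 -0.0749  0.016 ]
top yellow [208.7 201.8] [17.6 33.5] 7.8
    [0.5285 0.0948 0.07  ]
top yellow [136.9 192.9] [20.7 33.3] 8.4
    [0.5456 0.27   0.07  ]
top black [208.5 200.9] [13.9 19.8] 7.1
    [0.5311 0.0957 0.065 ]
top black [135.3 192. ] [14.1 19.9] 8.1
    [0.5484 0.2753 0.065 ]
side blue [270.3 215.2] [ 8.1 95.7] 70.3
side black [220.7 235.6] [12.1 15.3] 69.4
side black [320.3 199.3] [10.5  9.7] 66.8
side yellow [223.2 166.3] [32. 42.] 77.9
side yellow [196.3 135.5] [27.3 34.8] 79.4
side black [224.6 158.1] [ 6.3 20.4] 78.7
side black [197.2 128.5] [ 4.2 17.1] 79.7
```

View pics/c1.png

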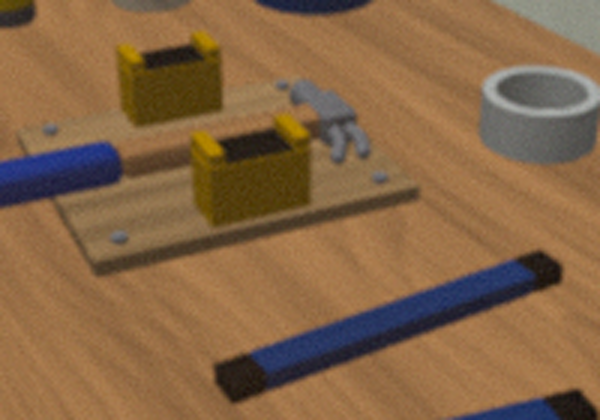

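Enlarged, the seats are visible between their lips, and the bar lies free of everything else. Next I check the seat heights and work out the approach.

```bash
cat >> h.py <<'E'
def go(target,yaw,mod=np.pi):
    """tool-axis shift to target and turn about tool z for tool x at world angle yaw"""
    from cell import arm, workorder, status, get_image
    from scipy.spatial.transform import Rotation as Ro
    o=status.observe();R=Ro.from_rotvec(o['ee_rot']).as_matrix()
    cur=np.arctan2(R[1,0],R[0,0]);t=-(yaw-cur);t=(t+mod/2)%mod-mod/2
    print('clk',round(o['clock'],2),'pos',np.array(o['position']),'yaw',round(cur,4),'tilt',R[:2,2],'shift',R.T@(np.array(target)-o['position']),'turn',round(t,4),'q',np.array(o['joints']),'f',np.array(o['force']),o['width'],o['gripper_force'])
E
python3 - <<'E'
from h import *
t=load('top0');s=load('side0')
for a,b in (((208.5,200.9),(224.6,158.1)),((135.3,192.),(197.2,128.5))): print(tri(ray(t,a),ray(s,b)))
go([.546,-.0762,.227],.008)
E
```

```text
(array([0.532 , 0.0954, 0.0648]), np.float64(0.0008908558347434072))
(array([0.5495, 0.2749, 0.0644]), np.float64(0.001145155038278105))
clk 0.1 pos [0.275  0.5607 0.226 ] yaw 2.6858 tilt [-0.0005 -0.0013] shift [-0.5237 -0.4526 -0.0002] turn -0.4638 q [-1.2176  0.4351  0.025   1.574  -0.0116  1.134  -0.075 ] f [ 0.233  -0.4415  0.2001] 0.999280776626925 0.0
```

Careful with the scale: shifts go in shares of 80 cm and turns go in shares of 360 degrees. That gives: -0.037 m / 0.8 = -0.0463, -0.032 m / 0.8 = -0.04.

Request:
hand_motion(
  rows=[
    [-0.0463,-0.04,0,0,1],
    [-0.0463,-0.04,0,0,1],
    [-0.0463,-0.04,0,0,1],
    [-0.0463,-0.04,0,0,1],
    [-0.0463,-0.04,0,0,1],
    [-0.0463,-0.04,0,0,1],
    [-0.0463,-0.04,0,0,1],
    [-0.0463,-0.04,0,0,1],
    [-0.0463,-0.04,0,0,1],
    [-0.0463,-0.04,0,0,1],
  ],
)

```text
refused: rows[0]: [-0.0463, -0.04, 0, 0, 1] is not of type 'number' (schema: type "number"). Nothing was moved.
```

The error is about the shape of the input: one flat list, 5 numbers to a row, no inner brackets. Fixing that and sending the same move.

Request:
hand_motion(
  rows=[-0.0463,-0.04,0,0,1,-0.0463,-0.04,0,0,1,-0.0463,-0.04,0,0,1,-0.0463,-0.04,0,0,1,-0.0463,-0.04,0,0,1,-0.0463,-0.04,0,0,1,-0.0463,-0.04,0,0,1,-0.0463,-0.04,0,0,1,-0.0463,-0.04,0,0,1,-0.0463,-0.04,0,0,1],
)

```text
clock: 1.1
position: [0.4667, 0.109, 0.2267]
ee_rot: [-0.71, -3.06, -0.0]
force: [0.8, 1.2, 0.1]
width: 1.003
gripper_force: 0.0
```

Request:
hand_motion(
  rows=[-0.0463,-0.04,0,0,1,-0.0463,-0.04,0,0,1,-0.0463,-0.04,0,0,1,-0.0463,-0.04,0,0,1,0,0,0,-0.0191,1,0,0,0,-0.0191,1,0,0,0,-0.0191,1,0,0,0,-0.0159,1,0,0,0,0,1],
)

```text
clock: 2.0
position: [0.5427, -0.0692, 0.2264]
ee_rot: [0.009, -3.141, -0.0]
force: [-0.2, -0.8, -0.7]
width: 1.005
gripper_force: 0.0
```

```bash
python3 - <<'E'
from h import *
go([.546,-.0762,.227],.008)
E
```

```text
clk 2.0 pos [ 0.5427 -0.0692  0.2264] yaw -3.1361 tilt [-0.0007  0.0001] shift [-0.0032 -0.007  -0.0006] turn -0.0025 q [-0.1696  0.3089  0.2591  1.7806 -0.0893  1.0642  1.6974] f [-0.2232 -0.7591 -0.6606] 1.0050670840479117 0.0
```

```bash
cat >> h.py <<'E'
def wrist(name):
    from cell import arm, workorder, status, get_image
    from scipy.spatial.transform import Rotation as Ro
    o=status.observe();d=get_image('wrist')
    W=np.eye(4);W[:3,:3]=Ro.from_rotvec(o['ee_rot']).as_matrix();W[:3,3]=o['position']
    d['cam_to_world']=W@np.array(d['mount']);cv2.imwrite(f'pics/{name}.png',d['image']);np.savez(f'pics/{name}.npz',**d);return d
E
python3 - <<'E'
from h import *
d=wrist('w1');print(d['cam_to_world'],d['mount'])
for col in('blue','black'):
  for c in blobs(d['image'],col,(0,0,512,384),150):
    r=cv2.minAreaRect(c);print(col,np.round(r[0],1),np.round(r[1],1),round(r[2],1),plane(d,r[0],.016))
E
```

```text
[[-0.0062  0.9595  0.2815  0.4667]
 [ 1.      0.0058  0.0024 -0.0699]
 [ 0.0007  0.2815 -0.9596  0.3843]
 [ 0.      0.      0.      1.    ]] [[ 0.0007 -0.9594 -0.2822  0.0761]
 [ 1.      0.0006  0.0007 -0.0002]
 [-0.0005 -0.2822  0.9594 -0.1579]
 [ 0.      0.      0.      1.    ]]
blue [161.4 150.7] [20.6 70.9] 6.7 [ 0.5229 -0.1952  0.016 ]
blue [254.  162.5] [159.  18.] 90.0 [ 0.5375 -0.0764  0.016 ]
blue [495.7  52.3] [ 37. 109.] 16.3 [0.4051 0.2063 0.016 ]
black [250.4 289.8] [113.  501.1] 89.8 [ 0.729  -0.0817  0.016 ]
black [452.5 271. ] [117.  76.] 0.0 [0.6957 0.2124 0.016 ]
black [343.6 245.8] [39.4 19.2] 55.2 [0.6561 0.0504 0.016 ]
black [175.5 245.9] [19.  39.4] 34.8 [ 0.6576 -0.1873  0.016 ]
```

View pics/w1.png

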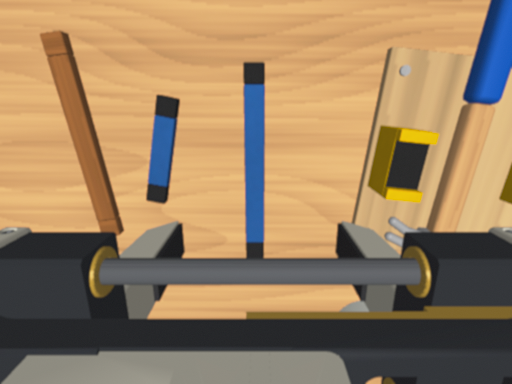

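The wrist view shows the long bar centred at column 254, with its blue part on rows 83–242. The fingers straddle it.

```bash
python3 - <<'E'
from h import *
t=load('top0');w=load('w1');s=load('side0')
def ends(d,roi,ax):
    c=max(blobs(d['image'],'blue',roi),key=cv2.contourArea);b=cv2.boxPoints(cv2.minAreaRect(c));b=b[np.argsort(b[:,ax])];return b[:2].mean(0),b[2:].mean(0)
te=ends(t,(260,140,300,260),1);we=ends(w,(235,60,275,260),1)
print(te,we)
E1=tri(ray(t,te[0]),ray(w,we[1]));E2=tri(ray(t,te[1]),ray(w,we[0]));print(E1,E2)
for d,e in((t,te),(w,we)):
  p=[plane(d,x,.016) for x in e];print(p,(p[0]+p[1])/2,np.linalg.norm(p[0]-p[1]))
go([.545,-.0763,.1],.006)
E
```

```text
(array([278.4079, 158.9487], dtype=float32), array([277.2493, 240.0464], dtype=float32)) (array([254.,  83.], dtype=float32), array([254., 242.], dtype=float32))
(array([ 0.6504, -0.0762,  0.0172]), np.float64(9.462610135140363e-05)) (array([ 0.4413, -0.0764,  0.027 ]), np.float64(0.00017003452747539133))
[array([ 0.6506, -0.0762,  0.016 ]), array([ 0.4417, -0.0772,  0.016 ])] [ 0.5461 -0.0767  0.016 ] 0.20890783558116371
[array([ 0.4406, -0.0765,  0.016 ]), array([ 0.651 , -0.0763,  0.016 ])] [ 0.5458 -0.0764  0.016 ] 0.21035372047769943
clk 2.05 pos [ 0.5428 -0.0692  0.2265] yaw -3.1398 tilt [-0.0005  0.0002] shift [-0.0023 -0.0072  0.1265] turn -0.0042 q [-0.1702  0.3089  0.2597  1.7806 -0.0896  1.0642  1.6939] f [-0.0324  0.7832 -0.3409] 0.9969126075454334 0.0
```

In the tool's units: 0.04 m / 0.8 = 0.05, -0.003 m / 0.8 = -0.0038.

Request:
hand_motion(
  rows=[-0.0038,-0.0088,0,0,0.8,0,0,0.05,0,0.8,0,0,0.05,0,0.8,0,0,0.05,0,0.8,0,0,0.05,0,0.8,0,0,0.025,0,0.8,0,0,0.0125,0,0.8,0,0,0,0,0.8],
)

```text
clock: 2.85
position: [0.5455, -0.0764, 0.0358]
ee_rot: [0.004, -3.14, 0.0]
force: [-0.2, 0.0, -0.4]
width: 0.804
gripper_force: 0.0
```

```bash
python3 - <<'E'
from h import *
go([.546,-.0765,.004],.003)
E
```

```text
clk 2.85 pos [ 0.5455 -0.0764  0.0358] yaw -3.1388 tilt [-0.002  -0.0003] shift [-0.0005 -0.0001  0.0318] turn -0.0002 q [-0.1036  0.5547  0.2018  1.9581 -0.1753  0.6473  1.7828] f [-0.2358  0.022  -0.3635] 0.8036758019856156 0.0
```

In the tool's units: 0.015 m / 0.8 = 0.0188, 0.01 m / 0.8 = 0.0125.

Request:
hand_motion(
  rows=[0,0,0.0188,0,0.8,0,0,0.0125,0,0.8,0,0,0.0075,0,0.8,0,0,0,0,0.8,0,0,0,0,0.2,0,0,0,0,0,0,0,0,0,0,0,0,0,0,0,0,0,0,0,0,0,0,0,0,0],
  squeeze=40,
)

```text
clock: 3.85
position: [0.5461, -0.0761, 0.0058]
ee_rot: [-0.006, 3.141, 0.0]
force: [0.1, 0.5, -0.1]
width: 0.326
gripper_force: 0.0
```

Request:
hand_motion(
  rows=[0,0,0,0,0,0,0,0,0,0,0,0,-0.0125,0,0,0,0,-0.025,0,0,0,0,-0.025,0,0,0,0,-0.025,0,0,0,0,0,0,0],
)

```text
clock: 4.55
position: [0.5475, -0.0763, 0.0782]
ee_rot: [-0.006, 3.138, -0.0]
force: [0.1, -0.4, -4.2]
width: 0.279
gripper_force: 40.0
```

In the tool's units: -0.04 m / 0.8 = -0.05, -0.03 m / 0.8 = -0.0375, 0.12 rad / 6.2832 = 0.0191.

Request:
hand_motion(
  rows=[0,0,-0.05,0,0,0,0,-0.05,0,0,0,0,-0.0375,0,0,0,0,-0.0125,0.008,0,0,0,0,0.0191,0,0,0,0,0.0191,0,0,0,0,0.0191,0,0,0,0,0.0191,0,0,0,0,0.0191,0,0,0,0,0.0191,0],
)

```text
clock: 5.55
position: [0.5453, -0.0759, 0.1945]
ee_rot: [-1.18, -2.91, 0.001]
force: [0.2, -0.3, -4.3]
width: 0.28
gripper_force: 40.0
```

Request:
hand_motion(
  rows=[0,0,0,0.0191,0,0,0,0,0.0191,0,0,0,0,0.0191,0,0,0,0,0.0191,0,0,0,0,0.0191,0,0,0,0,0.0191,0,0,0,0,0.0191,0,0,0,0,0.008,0,0,0,0,0,0],
)

```text
clock: 6.45
position: [0.5454, -0.0758, 0.1946]
ee_rot: [-2.314, -2.124, 0.002]
force: [0.6, -0.4, -4.2]
width: 0.277
gripper_force: 40.0
```

```bash
python3 - <<'E'
from h import *
go([.541,.185,.2],1.475)
E
```

```text
clk 6.45 pos [ 0.5454 -0.0758  0.1946] yaw 1.4853 tilt [-0.0018 -0.0003] shift [ 0.2595 -0.0266 -0.0054] turn 0.0103 q [-0.4375  0.3862  0.6507  1.8356 -0.2718  1.0119  0.2384] f [ 0.5524 -0.3536 -4.2284] 0.2771203498340967 39.99982416629791
```

In the tool's units: 0.04 m / 0.8 = 0.05, 0.03 m / 0.8 = 0.0375, 0.01 rad / 6.2832 = 0.0016.

Request:
hand_motion(
  rows=[0.025,-0.0025,0,0.0016,0,0.05,-0.005,0,0,0,0.05,-0.005,0,0,0,0.05,-0.005,0,0,0,0.05,-0.005,0,0,0,0.05,-0.005,0,0,0,0.0375,-0.005,0,0,0,0.0125,-0.0013,0.025,0,0,0,0,0.0375,0,0,0,0,0,0,0],
)

```text
clock: 7.45
position: [0.5406, 0.1851, 0.1419]
ee_rot: [-2.32, -2.115, 0.011]
force: [-0.7, -0.1, -5.0]
width: 0.278
gripper_force: 40.0
```

```bash
python3 - <<'E'
from h import *
from cell import arm, workorder, status, get_image
go([.541,.185,.14],1.475)
d=wrist('w2');t=get_image('top');np.savez('pics/top2.npz',**t);s=get_image('side');np.savez('pics/side2.npz',**s)
f=lambda im,x0,y0,x1,y1,k:cv2.resize(im[y0:y1,x0:x1],None,fx=k,fy=k,interpolation=cv2.INTER_CUBIC)
a=f(t['image'],90,130,250,290,2.4);b=f(s['image'],120,60,280,220,2.4)
cv2.imwrite('pics/c2.png',np.hstack([a,b]))
E
```

```text
clk 7.45 pos [0.5406 0.1851 0.1419] yaw 1.4787 tilt [-0.0066 -0.003 ] shift [-0.0001  0.0005  0.0019] turn 0.0037 q [-0.8283  0.4772  0.5724  1.8367 -0.3152  0.9266 -0.2053] f [-0.7442 -0.1148 -5.0157] 0.2780895600557632 39.99880135059357
```

View pics/c2.png

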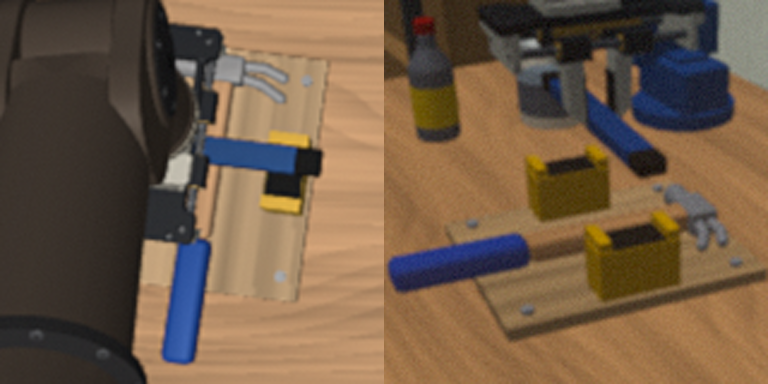

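View pics/w2.png

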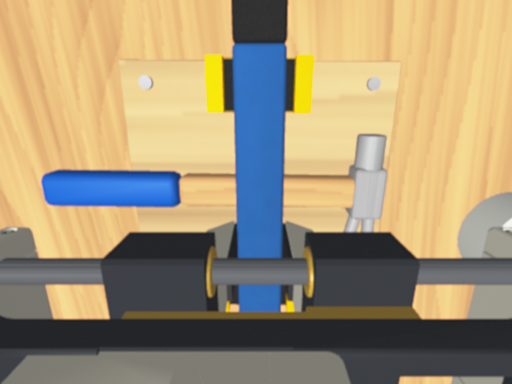

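The wrist view shows the bar (columns 233–285) centred between the near post's lips (205–312, centre 258.5). The top crop shows the right cap's end at about pixel (223,197), past the right post.

```bash
python3 - <<'E'
from h import *
t=load('top2');w=load('w2')
for c in blobs(t['image'],'black',(205,180,232,212),20):
    r=cv2.minAreaRect(c);print(r)
print('end',plane(t,(223.5,197),.153),'want y', .185-.13*np.cos(.096),.541-.13*np.sin(.096))
for col,roi,z in (('blue',(225,30,300,230),.153),('yellow',(195,45,235,120),.075),('yellow',(285,45,320,120),.075)):
    c=max(blobs(w['image'],col,roi),key=cv2.contourArea);r=cv2.minAreaRect(c);print(col,r,plane(w,r[0],z))
print('cap edge y',plane(w,(259,43),.153))
go([.541,.185,.0705],1.475)
E
```

```text
((213.9689483642578, 201.472412109375), (12.70595932006836, 24.664508819580078), 41.633541107177734)
end [0.531  0.0544 0.153 ] want y 0.055598580078588006 0.5285391604487338
blue ((259.0, 135.5), (187.0, 54.0), 90.0) [0.5461 0.2465 0.153 ]
yellow ((217.46969604492188, 82.92366027832031), (58.31613540649414, 26.014419555664062), 88.8982925415039) [0.518  0.2793 0.075 ]
yellow ((300.05035400390625, 83.43236541748047), (25.05400848388672, 57.36152648925781), 1.123302698135376) [0.5782 0.2734 0.075 ]
cap edge y [0.55   0.2884 0.153 ]
clk 7.6 pos [0.5441 0.1847 0.1465] yaw 1.4754 tilt [ 0.0005 -0.0002] shift [ 0.0001 -0.0032  0.076 ] turn 0.0004 q [-0.8278  0.4726  0.5759  1.8312 -0.3141  0.9292 -0.2071] f [ 0.9402 -0.7784 -3.3286] 0.2769345788543647 39.9988067150116
```

In the tool's units: 0.02 m / 0.8 = 0.025, -0.003 m / 0.8 = -0.0038.

Request:
hand_motion(
  rows=[0,-0.0038,0.025,0,0,0,0,0.025,0,0,0,0,0.0188,0,0,0,0,0.0063,0,0,0,0,0,0,0,0,0,0,0,0,0,0,0,0,0],
)

```text
clock: 8.3
position: [0.5415, 0.1857, 0.0869]
ee_rot: [2.324, 2.113, 0.003]
force: [0.0, -0.5, -4.6]
width: 0.275
gripper_force: 40.0
```

```bash
python3 - <<'E'
from h import *
go([.541,.185,.0705],1.475)
d=wrist('w3')
for col,roi,z in (('blue',(225,30,300,230),.095),('yellow',(195,30,235,130),.075),('yellow',(285,30,330,130),.075)):
    c=max(blobs(d['image'],col,roi),key=cv2.contourArea);r=cv2.minAreaRect(c);print(col,r,plane(d,r[0],z))
go([.541,.185,.0705],1.475)
E
```

```text
clk 8.3 pos [0.5415 0.1857 0.0869] yaw 1.4756 tilt [0.0017 0.0009] shift [-0.0008 -0.0004  0.0164] turn 0.0006 q [-0.7951  0.5437  0.5302  1.891  -0.3723  0.8035 -0.161 ] f [ 0.0367 -0.4771 -4.6248] 0.2754682545683459 39.99877989292145
blue ((259.0, 135.5), (187.0, 54.0), 90.0) [0.5471 0.2467 0.095 ]
yellow ((213.5, 77.5), (77.0, 37.0), 90.0) [0.5249 0.2786 0.075 ]
yellow ((307.05963134765625, 77.88491821289062), (41.068153381347656, 76.36878967285156), 0.8303154110908508) [0.5763 0.2735 0.075 ]
clk 8.35 pos [0.5413 0.1858 0.0867] yaw 1.4757 tilt [0.0014 0.0008] shift [-0.0008 -0.0002  0.0162] turn 0.0007 q [-0.7951  0.5439  0.5301  1.8912 -0.3725  0.8033 -0.1609] f [ 0.013   0.1948 -4.7062] 0.27782370530165473 39.998915791511536
```

View pics/w3.png

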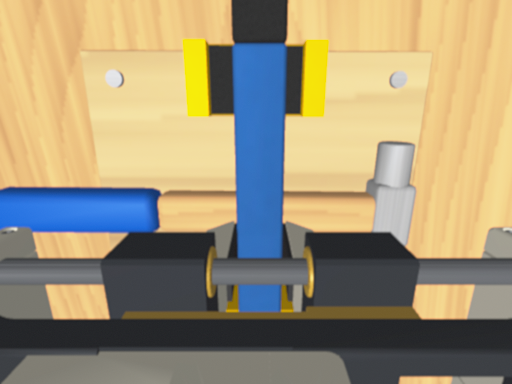

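The lips (inner edges at columns 210 and 302) and the bar (233–285) agree to within about 1 mm once heights are allowed for. I lower it gently until contact.

In the tool's units: 0.007 m / 0.8 = 0.0088, 0.004 m / 0.8 = 0.005.

Request:
hand_motion(
  rows=[0,0,0.0088,0,0,0,0,0.005,0,0,0,0,0.0038,0,0,0,0,0,0,0,0,0,0,0,0],
)

```text
clock: 8.85
position: [0.5406, 0.1855, 0.0716]
ee_rot: [-2.324, -2.113, 0.001]
force: [0.7, -0.6, -5.3]
width: 0.28
gripper_force: 40.0
```

Request:
hand_motion(
  rows=[0,0,0.0013,0,0,0,0,0,0,0,0,0,0,0,0],
)

```text
clock: 9.15
position: [0.5407, 0.1856, 0.0708]
ee_rot: [2.324, 2.113, 0.0]
force: [-0.1, -0.1, -4.3]
width: 0.279
gripper_force: 40.0
```

In the tool's units: 0.001 m / 0.8 = 0.0013.

Request:
hand_motion(
  rows=[0,0,0.0013,0,0,0,0,0,0,0,0,0,0,0,0],
)

```text
clock: 9.45
position: [0.5408, 0.1856, 0.0707]
ee_rot: [-2.324, -2.113, -0.001]
force: [-4.3, -1.3, 8.7]
width: 0.279
gripper_force: 40.0
```

Request:
hand_motion(
  rows=[0,0,0.0013,0,0,0,0,0,0,0,0,0,0,0,0],
)

```text
clock: 9.75
position: [0.5407, 0.1856, 0.0707]
ee_rot: [-2.324, -2.112, -0.002]
force: [-7.6, -1.6, 21.0]
width: 0.277
gripper_force: 40.0
```

Contact is firm. I ease off the 2 mm of preload, release with a modest opening, then rise.

In the tool's units: -0.001 m / 0.8 = -0.0013, -0.0003 m / 0.8 = -0.0004.

Request:
hand_motion(
  rows=[0,0,-0.0013,0,0,0,0,-0.0004,0,0,0,0,0,0,0,0,0,0,0,0.35,0,0,0,0,0.5,0,0,0,0,0.6,0,0,0,0,0.6,0,0,0,0,0.6],
)

```text
clock: 10.55
position: [0.5407, 0.1856, 0.07]
ee_rot: [2.324, 2.113, 0.0]
force: [0.1, 0.1, 0.4]
width: 0.594
gripper_force: 0.0
```

Request:
hand_motion(
  rows=[0,0,-0.0125,0,0.6,0,0,-0.025,0,0.6,0,0,-0.05,0,0.6,0,0,-0.05,0,0.6,0,0,-0.0375,0,0.6,0,0,0,0,0.6,0,0,0,0,0.6],
)

```text
clock: 11.25
position: [0.5409, 0.1858, 0.211]
ee_rot: [2.324, 2.113, 0.003]
force: [-0.4, -0.4, 0.3]
width: 0.602
gripper_force: 0.0
```

```bash
python3 - <<'E'
from h import *
from cell import arm, workorder, status, get_image
d=wrist('w4');s=get_image('side');np.savez('pics/side4.npz',**s)
b=cv2.resize(s['image'][90:210,110:290],None,fx=2.13,fy=2.13,interpolation=cv2.INTER_CUBIC)
a=cv2.resize(d['image'],(400,300));c=np.zeros((300,800,3),np.uint8);c[:,:400]=a;c[:b.shape[0],400:400+b.shape[1]]=b
cv2.imwrite('pics/c4.png',c);go([.541,.185,.2],1.475)
E
```

```text
clk 11.35 pos [0.54   0.1855 0.2094] yaw 1.4758 tilt [-0.0012 -0.0004] shift [-0.0004  0.0011  0.0094] turn 0.0008 q [-0.8681  0.3993  0.6156  1.7665 -0.2603  1.0594 -0.2557] f [ 0.1307  0.0877 -0.0487] 0.5967453099584227 0.0
```

View pics/c4.png

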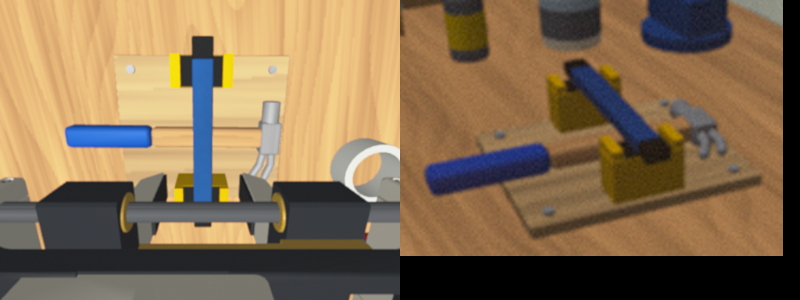

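The bar lies on both seats between the lips, with the caps overhanging at both ends (left image, rows 36 and 227). I check the overhang numerically, then hand in.

```bash
python3 - <<'E'
from h import *
w=load('w4')
a=plane(w,(202.5*1.28,36.5*1.28),.081);b=plane(w,(202.5*1.28,226*1.28),.081);print(a,b,(a+b)/2,np.linalg.norm(a-b))
p=(np.array([.5316,.0955])+np.array([.549,.2751]))/2;print('cradle',p)
m=(a+b)[:2]/2-p;u=np.array([.096,.995]);print('off along',m@u,'across',m@np.array([.995,-.096]))
if np.linalg.norm(m)<.006:
    from cell import arm, workorder, status, get_image
    print(workorder.sign_off())
E
```

```text
[0.553  0.3129 0.081 ] [0.5289 0.0584 0.081 ] [0.5409 0.1857 0.081 ] 0.25557895636216554
cradle [0.5403 0.1853]
off along 0.00042274229689904163 across 0.0006107556519822266
the job is handed in; nothing more can be done
None
```

The long clamp bar lies flat on both post seats, between the lips and centred to about 1 mm. It was set down with the gripper and released, the hammer and short bar were left alone, and the job was handed in at about 11.4 s.

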